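# Step a spacing block along a row of drives on a test plate

## Task

The drives on the test plate need equal air gaps before their overnight test. Pick up the wide spacing block, set it down astride the middle drive and draw that drive towards the clamped one until the block touches the clamped one, then step the block on to the end drive and draw it up to the middle drive in the same way, leaving gaps of about 40 mm with the drives in line. Finally stand the block on its legs on the bare counter, off the plate.

Things in the scene. Friction and masses are not known exactly. Their poses are not given: they have to be found in the camera images.
- fixed_drive: 2.5-inch aluminium drive, 100 (x) x 70 (y) x 15 mm, pale label, lying clamped at the head of a fixed black test plate 6 mm thick. Origin: on the counter under the drive's centre (drive z = 6 to 21 mm). +y runs along the row to the other drives. Plate: x -65 to 65, y -65 to 395 mm. Clamp brackets at its short ends: |x| 42 to 63, |y| under 20, top at z = 24 mm.
- middle_drive: The loose drive next to the clamped one: 100 (x) x 70 (y) x 15 mm, about 0.2 kg, lying flat on the plate, within 5 degrees of the clamped drive's axes. Origin: centre of its underside. It starts 30 to 50 mm too far off: a 40 mm gap means centres 110 mm apart along the row.
- end_drive: The loose drive at the end of the row, like the middle one. Origin: centre of its underside. It too starts too far off: a 40 mm gap means its centre 110 mm from the middle drive's.
- spacer: Wide grey block, a bridge 126 (y) x 50 (x) x 86 mm, 0.25 kg, beside a 54 mm one. Origin: centre of its underside (feet). Legs |y| 47 to 63, 28 high: the slot is 24 mm wider than a drive. Web to z = 40; grip fin above, 20 thick in y, 50 in x. Astride a drive, y along the row, feet just off the plate, one leg pushes its far side; centre 98 mm from the previous drive's centre, the other touches: gap 40.
There are look-alikes about, which are no part of the job. Leave any pink look-alike of the spacer alone. What is shaped like the end_drive but pink is not meant.

How it is judged:
On the way, in this order (a step that is already met when the one before it is completed fails the run):
1. the wide block is down astride the middle drive, which is drawn to about 40 mm from the clamped drive (y of middle_drive in the frame of fixed_drive between 0.098 and 0.122 m and x of middle_drive in the frame of fixed_drive between -0.025 and 0.025 m and angle between the y axis of middle_drive and the y axis of fixed_drive, either way round below 0.2 rad and horizontal distance between spacer and middle_drive below 0.03 m and height (world z) of spacer below 0.02 m), for 0.1 s.
2. the wide block is down astride the end drive, which is drawn to about 40 mm from the middle drive (y of middle_drive in the frame of fixed_drive between 0.098 and 0.122 m and x of middle_drive in the frame of fixed_drive between -0.025 and 0.025 m and angle between the y axis of each of middle_drive, end_drive and the y axis of fixed_drive, either way round below 0.2 rad and y of end_drive in the frame of middle_drive between 0.098 and 0.122 m and x of end_drive in the frame of fixed_drive between -0.025 and 0.025 m and horizontal distance between spacer and end_drive below 0.03 m and height (world z) of spacer below 0.02 m), for 0.1 s.
At the end, for the whole second after the job is handed in: Gaps 40 mm within 12 mm (centres 110 mm apart along the row); loose drives flat, within 25 mm of line and 0.2 rad of the clamped one; the wide block upright on its feet on the counter, off the plate (underside within 4 mm of the counter); all at rest (y of middle_drive in the frame of fixed_drive between 0.098 and 0.122 m and x of middle_drive in the frame of fixed_drive between -0.025 and 0.025 m and angle between the y axis of each of middle_drive, end_drive and the y axis of fixed_drive, either way round below 0.2 rad and y of end_drive in the frame of middle_drive between 0.098 and 0.122 m and x of end_drive in the frame of fixed_drive between -0.025 and 0.025 m and linear speed of each of middle_drive, end_drive, spacer below 0.02 m/s and angle between each of middle_drive, end_drive, spacer's own z axis and vertical below 0.1 rad and z of spacer in the frame of fixed_drive between -0.004 and 0.004 m); the robot touches nothing.
It also fails if it takes over 53 s, if anything falls off the work surface, if the arm or the gripper's body presses on something with over 40 N, if the wrist force passes 120 N, or if a joint passes its speed limit or range.

## Robot

A 6-joint arm with a two-finger parallel gripper is mounted at the origin on the work surface. World frame = base frame: x ahead of the robot, y to its left, z up, the work surface at z = 0. Lengths are in m, angles in rad, forces in N, time in s.
With the tool pointing down it reaches from about 0.3 to 0.775 m from the base axis. Payload 14.6 kg.
Tool frame: the origin (TCP) lies midway between the tips of the shut fingers; the grasp point (between the pads) lies 19 mm behind it; z points along the fingers, y is the direction in which the jaws open and shut (so a half turn about z gives the same grasp; the last joint's range is limited). The gripper opens to 94 mm and grips with 3 to 60 N. Pads are 16 mm wide; open, the fingers measure 119 mm over their backs; the gripper's body (75 mm by 177 mm) begins 78 mm behind the grasp point.
Start: joints at [-1.399, 0.3, 1.521, -0, 1.321, -0.067], TCP at [0.13, -0.534, 0.205] pointing down, gripper open.
Joint ranges: [-3.03, 3.03], [-0.79, 2.21], [0.23, 2.52], [-1.04, 4.18], [0, 3.07], [-2.55, 2.55]. Speed limits (rad/s): [2.22, 2.22, 2.57, 3.14, 3.14, 3.14].

## Interface

Orientations are given as [roll, pitch, yaw] about the fixed x, y, z axes, in that order (R = Rz(yaw) Ry(pitch) Rx(roll)).
In Python, from cell import r gives the robot as it stands.
- The arm moves only by the tool send_rows, never from a script. Its argument "increments" is a list of rows, each an object with "delta_pos": the shift along the tool's x, y, z in mm, a list of three; "turn": the turn about the tool's z in degrees; "fingers": the opening, from -1 (shut) to 1 (fully open). A call has exactly 8 rows; each row is the pose to reach, as a shift and turn from the pose commanded when the call began, along the tool's axes at that moment; what a row does not reach only later rows make up. A row lasts 1/10 s, in which the tool goes at most 50 mm and 8.59 degrees, less where a joint would pass 70% of its speed; a pose out of reach is approached as far as the arm can. A call with a gripper value outside its range is refused whole. The fingers move at their own pace and stop on an object; "squeeze" is the grip in N (left out, the last holds). Time passes only in rows, so rows that repeat a pose let the fingers close, or fill a call up. It gives the time, the measured TCP pose, the force and the opening at its end, in the units of the state.
- r.get_state(): the state, without advancing time (a new reading comes with each control period).
- r.grab_frame(name): name is "side" or "top"; returns the picture (384x512x3 uint8, red, green, blue); there is no depth.
- r.camera_model(name): a dict with "fovy" (degrees; the focal length in pixels is half the picture's height over the tangent of half this angle, whatever the lens; pixels are square), "cx", "cy" (the principal point, pixels), "R" (3x3) and "t" (3): a world point X has camera coordinates R X + t. Camera axes: x right, y down, z forward; pixel columns grow to the right and rows downward; lengths in m; the calibration is good to about 2 mm. A picture is of the moment at which its call begins. camera_model takes no time and is no camera call.
- r.close_job(): hands the job in, once; it reports no verdict.
Trained networks look in the newest picture that a camera, given by its name, has taken for a name from the list of things; names that differ only in an ending like _2 or _b are one class to them, and where a whole thing is asked for, a point or a joint stands for the part that bears it (a point fixed in the world has none). Each returns a list of dicts, best first, with "confidence" (0 to 1); they miss things now and then, are a little off and sometimes report something else, mostly with a low value. They report only what shows in the picture. A call takes as long as a camera call. They do not tell look-alikes from the thing itself.
- r.masks_of(label, camera): "pixels" (384x512 bool, what is visible of it) and "rect" ([left, top, width, height] in pixels, round what is visible of it).
- r.mark_of(label, camera): "centre" ([row, column] in pixels: a listed point, or the origin of a listed thing).
The state is a dict: "clock": time; "qpos": joint angles; "qd": joint speeds; "tau": joint torques, N m; "tool_pos": TCP position; "ee_rot": TCP orientation; "ft_force": force on the tool from outside, world axes, zero at the start; "wrist_torque": the same for the moment, N m; "grip_width": finger opening in m.
Only numpy, scipy, OpenCV 4.12 (cv2) and the standard library are available. Lean on these libraries where they do the work, as an engineer would, in place of code of your own. Each camera call takes 0.05 s, during which the arm holds its last target.

## Working session

There is one attempt and no reset: what is moved stays moved. The work goes in short steps, Python scripts to look and compute and a tool call to move; the robot and the scene stay as the last step left them, time stands still between calls to the robot, and variables do not carry over. Pictures are saved under pics/ and viewed, and the job is handed in when it is done.

Besides the shell and the picture viewer there is one more tool, called after "Call:" as name(argument=value, ...), one argument or row to a line, values as JSON. send_rows: Moves the arm, as the interface text tells. Its arguments: {"type":"object","properties":{"increments":{"type":"array"},"squeeze":{"type":"number"}},"required":["increments"]}

```bash
mkdir -p pics; python3 - <<'E'
from cell import r
import cv2
print(r.get_state())
for n in("side","top"):
    im=r.grab_frame(n); cv2.imwrite(f"pics/{n}0.png",im[:,:,::-1]); m=r.camera_model(n);print(n,m)
    for l in("fixed_drive","middle_drive","end_drive","spacer"):
        for k in r.masks_of(l,n): print(l,'mask',k['confidence'],k['rect'],k['pixels'].sum())
        for k in r.mark_of(l,n): print(l,'mark',k['confidence'],k['centre'])
E
```

```text
{'clock': 0.0, 'qpos': array([-1.39856644e+00,  3.00509398e-01,  1.52158110e+00, -2.24376012e-07,
        1.32070012e+00, -6.66211856e-02]), 'qd': array([-0.00146371, -0.00035454,  0.00086977, -0.00138369,  0.00018498,
       -0.00083416]), 'tau': array([ 1.16898968e-04, -5.31804264e+01, -3.52738667e+01,  7.08943186e-02,
        2.44784314e-02, -5.78338904e-05]), 'tool_pos': array([ 0.13006301, -0.53412869,  0.20486532]), 'ee_rot': array([-3.14039733e+00, -7.95339439e-05,  2.38851078e-01]), 'ft_force': array([-0.32779984,  0.18632461,  0.65623405]), 'wrist_torque': array([0.05794817, 0.04752771, 0.06154459]), 'grip_width': 0.09392039779231437}
side {'fovy': 46.99795798198915, 'cx': 243.76414362886428, 'cy': 192.78304445096094, 'R': array([[-0.95106762, -0.30820446,  0.02191805],
       [-0.16793823,  0.45607817, -0.87395048],
       [ 0.25935909, -0.83486688, -0.4855205 ]]), 't': array([0.53533962, 0.14095313, 0.7955321 ])}
fixed_drive mask 0.95 [131.4, 169.8, 135.9, 133.8] 5484
fixed_drive mark 0.89 [184.0, 235.4]
fixed_drive mark 0.49 [213.8, 215.5]
middle_drive mask 0.82 [185.3, 1
[... 496 characters left out ...]
631778, -0.99979153,  0.01227329],
       [-0.9980404 ,  0.01554514, -0.06061119],
       [ 0.06040777, -0.01323828, -0.99808599]]), 't': array([0.00995347, 0.52363393, 0.88420333])}
fixed_drive mask 0.97 [148.9, 128.4, 185.8, 61.9] 7188
fixed_drive mark 0.78 [153.9, 304.9]
middle_drive mask 0.69 [228.8, 135.9, 32.3, 45.4] 1169
middle_drive mark 0.87 [156.2, 243.4]
end_drive mask 0.92 [168.1, 139.2, 28.9, 38.2] 1117
end_drive mask 0.78 [163.6, 70.2, 34.4, 47.5] 1137
end_drive mark 0.73 [93.0, 183.6]
end_drive mark 0.7 [160.2, 181.2]
spacer mask 0.93 [162.0, 225.3, 45.0, 23.8] 1172
spacer mask 0.88 [144.5, 273.7, 56.3, 38.9] 1318
spacer mark 0.64 [236.9, 188.3]
spacer mark 0.58 [289.1, 176.5]
```

```bash
python3 - <<'E'
import cv2
for n in("side","top"):
    im=cv2.imread(f"pics/{n}0.png"); cv2.imwrite(f"pics/{n}0b.png",cv2.resize(im,(800,600),interpolation=cv2.INTER_CUBIC))
E
```

```text
(no output)
```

View pics/side0b.png

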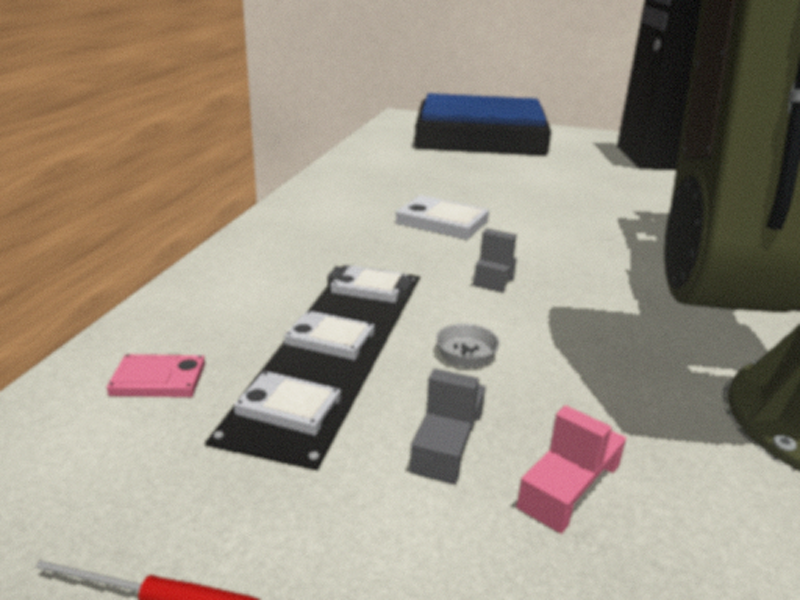

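View pics/top0b.png

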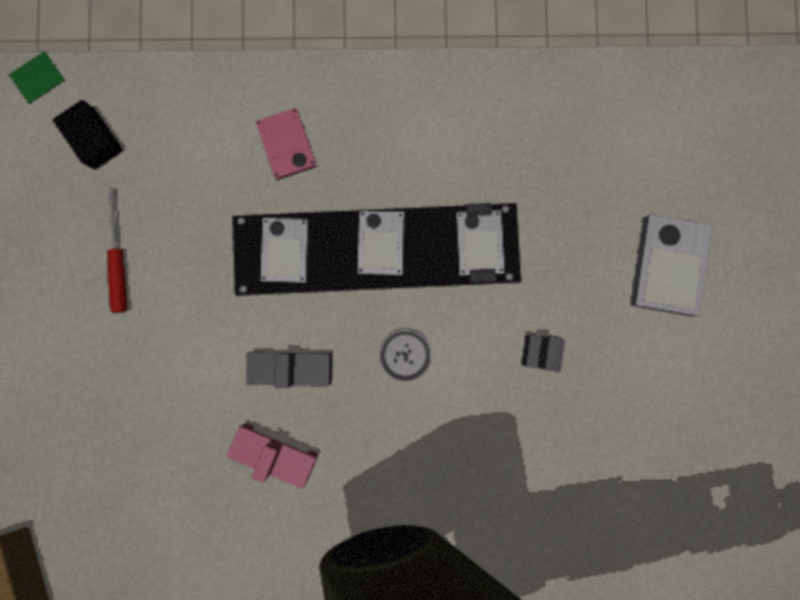

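The views show the row lying along +y: clamped drive at the right of the top view (x≈480 of 800), middle at 382, end at 285. The grey wide spacer is at (290,367), the pink look-alikes at (285,145) and (272,455), and the small grey bridge at (543,351). Next I fit poses.

```bash
cat > h.py <<'E'
import numpy as np, cv2
from scipy.optimize import minimize
from cell import r
cams={n:r.camera_model(n) for n in("side","top")}
def proj(n,P):
    m=cams[n]; f=192/np.tan(np.radians(m['fovy'])/2); c=np.asarray(P)@m['R'].T+m['t']
    return np.c_[m['cx']+f*c[:,0]/c[:,2], m['cy']+f*c[:,1]/c[:,2]]
def unproj(n,uv,z):
    m=cams[n]; f=192/np.tan(np.radians(m['fovy'])/2); uv=np.atleast_2d(uv)
    d=np.c_[(uv[:,0]-m['cx'])/f,(uv[:,1]-m['cy'])/f,np.ones(len(uv))]@m['R']; C=-m['R'].T@m['t']
    return C+d*((z-C[2])/d[:,2])[:,None]
def box(x0,x1,y0,y1,z0,z1): return np.array([[x,y,z] for x in(x0,x1) for y in(y0,y1) for z in(z0,z1)])
DR=[box(-.05,.05,-.035,.035,0,.015)]
PL=[box(-.065,.065,-.065,.395,0,.006)]
SP=[box(-.025,.025,-.063,-.047,0,.04),box(-.025,.025,.047,.063,0,.04),box(-.025,.025,-.063,.063,.028,.04),box(-.025,.025,-.01,.01,.04,.086)]
def place(b,p,z0):
    c,s=np.cos(p[2]),np.sin(p[2]); return b@np.array([[c,s,0],[-s,c,0],[0,0,1]])+[p[0],p[1],z0]
def sil(n,boxes,p,z0):
    im=np.zeros((384*2,512*2),np.uint8)
    for b in boxes:
        q=(proj(n,place(b,p,z0))+.5)*2-.5
        cv2.fillConvexPoly(im,np.round(cv2.convexHull(q.astype(np.float32))*16).astype(np.int32),255,cv2.LINE_AA,4)
    return cv2.resize(im,(512,384),interpolation=cv2.INTER_AREA)/255.
def fit(masks,boxes,p0,z0):
    ms={n:cv2.GaussianBlur(m.astype(float),(0,0),1) for n,m in masks.items()}
    def cost(p): return sum((np.abs(cv2.GaussianBlur(sil(n,boxes,p,z0),(0,0),1)-m)**2).sum()/m.sum() for n,m in ms.items())
    best=None
    for d in(0,.05,-.05):
        o=minimize(cost,np.array(p0)+[0,0,d],method='Nelder-Mead',options=dict(initial_simplex=np.array(p0)+[0,0,d]+np.array([[0,0,0],[.01,0,0],[0,.01,0],[0,0,.06]]),xatol=1e-4,fatol=1e-5,maxiter=150))
        if best is None or o.fun<best.fun: best=o
    return best.x,best.fun
E
cat > m1.py <<'E'
from h import *
C={n:cv2.imread(f"pics/{n}0.png") for n in cams}
for n in cams: print(n,'cam at',-cams[n]['R'].T@cams[n]['t'])
# plate: dark
def plate(n,roi):
    im=C[n]; m=np.zeros(im.shape[:2],np.uint8); x0,y0,x1,y1=roi
    m[y0:y1,x0:x1]=(im[y0:y1,x0:x1].max(2)<50)
    cs,_=cv2.findContours(m,cv2.RETR_EXTERNAL,cv2.CHAIN_APPROX_NONE); c=max(cs,key=cv2.contourArea)
    o=np.zeros_like(m); cv2.fillConvexPoly(o,cv2.convexHull(c),1); return o
pt=plate('top',(140,125,345,195))
print('plate',fit({'top':pt},PL,[.6,.1,0],0))
q=unproj('top',[[304.9,153.9]],.0)[0]; print('fixed mark',q)
for n in("side","top"):
    r.grab_frame(n)
M={l:{n:r.masks_of(l,n) for n in cams} for l in("middle_drive","end_drive","spacer")}
for l in M:
  for n in cams:
    for k in M[l][n]: print(l,n,k['confidence'],k['rect'])
def pick(l,n,x,y):
    return min(M[l][n],key=lambda k:abs(k['rect'][0]+k['rect'][2]/2-x)+abs(k['rect'][1]+k['rect'][3]/2-y))['pixels']
for l,b,s,t,z in(("middle_drive",DR,(211,215),(244,156),.006),("end_drive",DR,(183,258),(182,159),.006),("spacer",SP,(284,272),(184,237),0)):
    ms={'side':pick(l,'side',*s),'top':pick(l,'top',*t)}
    p0=list(unproj('top',[t],z+.02)[0][:2])+[0]
    for w in(['top'],['side'],['side','top']):
        print(l,w,fit({n:ms[n] for n in w},b,p0,z))
E
python3 m1.py
```

```text
side cam at [0.32648711 0.76487182 0.49769959]
top cam at [0.46935748 0.01351677 0.91412687]
plate (array([ 0.61938145, -0.12196614,  0.03154588]), np.float64(0.005626665922280771))
fixed mark [ 0.6249998  -0.11931995  0.        ]
middle_drive side 0.93 [185.2, 198.8, 49.4, 31.0]
middle_drive top 0.64 [230.4, 137.8, 30.4, 39.6]
end_drive side 0.97 [68.0, 225.1, 65.0, 29.1]
end_drive side 0.78 [148.0, 236.8, 68.5, 41.0]
end_drive top 0.6 [165.4, 71.4, 31.7, 42.5]
spacer side 0.86 [260.6, 235.2, 49.1, 75.0]
spacer side 0.69 [330.8, 260.4, 67.5, 77.6]
spacer top 0.81 [157.4, 225.9, 49.0, 22.8]
spacer top 0.76 [145.6, 269.2, 59.0, 43.4]
middle_drive ['top'] (array([ 0.61988299,  0.03680496, -0.06692629]), np.float64(0.035050884203263216))
middle_drive ['side'] (array([ 0.62491312,  0.03847859, -0.02169777]), np.float64(0.050266555900842155))
middle_drive ['side', 'top'] (array([ 0.62201932,  0.0377314 , -0.04662955]), np.float64(0.11134319275614275))
end_drive ['top'] (array([0.65231409, 0.04913566, 0.33622428]), np.float64(1.993324892489018))
end_drive ['side'] (array([ 0.61396831,  0.19164496, -0.04873654]), np.float64(0.01428630644807906))
end_drive ['side', 'top'] (array([ 0.61409361,  0.19143325, -0.05229064]), np.float64(2.0517980675214))
spacer ['top'] (array([ 0.42473312,  0.18113324, -0.03194125]), np.float64(0.011521856494201961))
spacer ['side'] (array([ 0.42782199,  0.18191796, -0.02243706]), np.float64(0.018288968975318988))
spacer ['side', 'top'] (array([ 0.42631613,  0.18159288, -0.03804831]), np.float64(0.05164042738619471))
```

```bash
cat > m2.py <<'E'
from h import *
import sys
tag=sys.argv[1]
C={n:cv2.imread(f"pics/{n}{tag}.png") for n in cams}
def seg(n,p,z,mar=4):
    s=sil(n,DR,p,z)>0.5; s=cv2.dilate(s.astype(np.uint8),np.ones((2*mar+1,)*2))
    m=(s&(C[n].max(2)>85)).astype(np.uint8)
    cs,_=cv2.findContours(m,cv2.RETR_EXTERNAL,cv2.CHAIN_APPROX_NONE); o=np.zeros_like(m); cv2.fillConvexPoly(o,cv2.convexHull(max(cs,key=cv2.contourArea)),1); return o
G={'fixed':[.619,-.122,.03],'middle':[.621,.037,-.04],'end':[.614,.1914,-.05]}
for l,p in G.items():
    ms={n:seg(n,p,.006) for n in cams if not(l=='fixed' and n=='side')}
    for w in(['top'],['side'],['side','top']):
        if all(x in ms for x in w): print(l,w,fit({n:ms[n] for n in w},DR,p,.006))
E
python3 m2.py 0
cat > ov.py <<'E'
from h import *
import sys
def ov(tag,things,out):
    for n in cams:
        im=cv2.resize(cv2.imread(f"pics/{n}{tag}.png"),(800,600),interpolation=cv2.INTER_CUBIC)
        for b,p,z in things:
            for bb in b:
                q=(proj(n,place(bb,p,z))+.5)*800/512-.5
                for i in range(8):
                    for j in range(i):
                        if (np.abs(bb[i]-bb[j])>1e-9).sum()==1: cv2.line(im,tuple(map(int,q[i].round())),tuple(map(int,q[j].round())),(0,0,255),1)
        cv2.imwrite(f"pics/{out}_{n}.png",im)
E
python3 - <<'E'
from ov import *
ov('0',[(PL,[.6194,-.122,.0315],0),(DR,[.6194,-.122,.0315],.006),(DR,[.621,.0377,-.04],.006),(DR,[.614,.1914,-.05],.006),(SP,[.4255,.1815,-.032],0)],'o1')
E
```

```text
fixed ['top'] (array([ 0.61933715, -0.12229182,  0.04173669]), np.float64(0.008521361051378226))
middle ['top'] (array([ 0.62757225,  0.03623481, -0.02515985]), np.float64(0.0931358763911569))
middle ['side'] (array([ 0.62751028,  0.0385913 , -0.05263945]), np.float64(0.1004520622829582))
middle ['side', 'top'] (array([ 0.62734826,  0.03647286, -0.0440465 ]), np.float64(0.1972056836980823))
end ['top'] (array([ 0.61261813,  0.18955283, -0.04266748]), np.float64(0.006866520025600326))
end ['side'] (array([ 0.6186619 ,  0.19045552, -0.0608296 ]), np.float64(0.09026183082511055))
end ['side', 'top'] (array([ 0.61430133,  0.18997049, -0.03861253]), np.float64(0.11852512090413814))
```

View pics/o1_top.png

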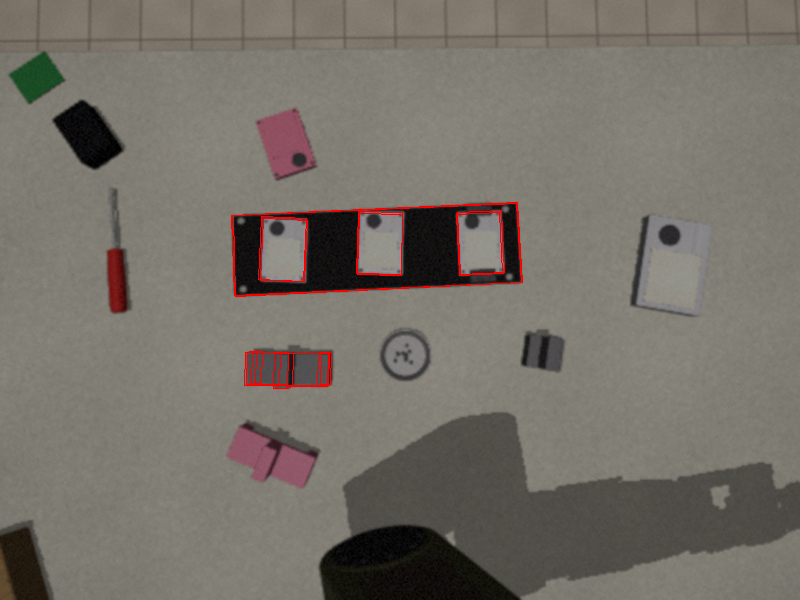

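View pics/o1_side.png

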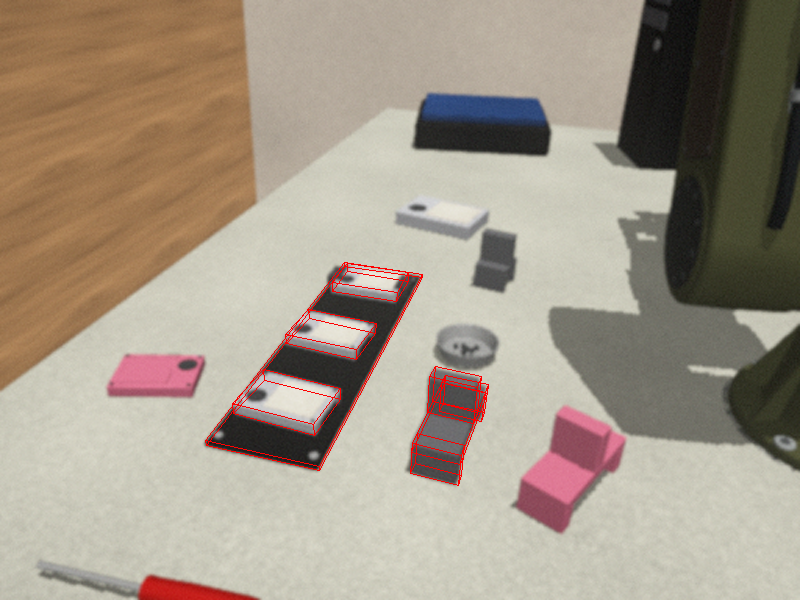

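```bash
cat > mv.py <<'E'
import numpy as np,sys
from cell import r
from scipy.spatial.transform import Rotation as Ro
def plan(wps):
    s=r.get_state(); R=Ro.from_euler('xyz',s['ee_rot']).as_matrix(); y=s['ee_rot'][2]
    print('t',round(s['clock'],2),'tcp',s['tool_pos'].round(4),'rot',s['ee_rot'].round(4),'F',s['ft_force'].round(1),'w',s['grip_width'].round(4))
    for w in wps:
        print(w,'->',(R.T@(np.array(w[:3])-s['tool_pos'])*1e3).round(1),'turn',round(-np.degrees(w[3]-y),2))
E
python3 - <<'E'
from mv import *
plan([(.36,-.28,.205,.1),(.36,-.28,.18,.1),(.4255,.1815,.12,-.032)])
E
```

```text
Traceback (most recent call last):
  File "mv.py", line 6, in plan
    print('t',round(s['clock'],2),'tcp',s['tool_pos'].round(4),'rot',s['ee_rot'].round(4),'F',s['ft_force'].round(1),'w',s['grip_width'].round(4))
                                                                                                                         ^^^^^^^^^^^^^^^^^^^^^
AttributeError: 'float' object has no attribute 'round'
```

```bash
sed -i "s/s\['grip_width'\].round(4)/round(s['grip_width'],4)/" mv.py
python3 - <<'E'
from mv import *
plan([(.36,-.28,.205,.1),(.36,-.28,.18,.1),(.4255,.1815,.12,-.032)])
E
```

```text
t 1.3 tcp [ 0.1301 -0.5344  0.2054] rot [ 3.1415 -0.      0.2388] F [ 0.  -0.3  0.9] w 0.0942
(0.36, -0.28, 0.205, 0.1) -> [ 283.6 -192.8    0.5] turn 7.95
(0.36, -0.28, 0.18, 0.1) -> [ 283.6 -192.8   25.5] turn 7.95
(0.4255, 0.1815, 0.12, -0.032) -> [ 456.3 -625.7   85.4] turn 15.51
```

Call:
send_rows(
  increments=[
    {"delta_pos": [40, -27, 0], "turn": 2, "fingers": 1},
    {"delta_pos": [80, -54, 0], "turn": 4, "fingers": 1},
    {"delta_pos": [120, -81, 5], "turn": 6, "fingers": 1},
    {"delta_pos": [160, -108, 10], "turn": 8, "fingers": 1},
    {"delta_pos": [200, -135, 15], "turn": 10, "fingers": 1},
    {"delta_pos": [238, -162, 20], "turn": 12, "fingers": 1},
    {"delta_pos": [270, -195, 25], "turn": 14, "fingers": 1},
    {"delta_pos": [295, -235, 30], "turn": 15.5, "fingers": 1},
  ],
)

```text
clock: 2.1
tool_pos: [0.3622, -0.2347, 0.1753]
ee_rot: [3.141, -0.0, -0.033]
ft_force: [0.4, 0.4, 1.0]
grip_width: 0.094
```

```bash
python3 - <<'E'
from mv import *
plan([(.4255,.1815,.12,-.032),(.4255,.1815,.1,-.032)])
E
```

```text
t 2.1 tcp [ 0.3622 -0.2347  0.1753] rot [ 3.1414e+00 -4.0000e-04 -3.2900e-02] F [0.4 0.4 1. ] w 0.094
(0.4255, 0.1815, 0.12, -0.032) -> [  49.6 -418.1   55.3] turn -0.05
(0.4255, 0.1815, 0.1, -0.032) -> [  49.6 -418.1   75.3] turn -0.05
```

Call:
send_rows(
  increments=[
    {"delta_pos": [6, -48, 4], "turn": 0, "fingers": 1},
    {"delta_pos": [12, -96, 8], "turn": 0, "fingers": 1},
    {"delta_pos": [18, -144, 12], "turn": 0, "fingers": 1},
    {"delta_pos": [24, -192, 16], "turn": 0, "fingers": 1},
    {"delta_pos": [30, -240, 20], "turn": 0, "fingers": 1},
    {"delta_pos": [36, -288, 25], "turn": 0, "fingers": 1},
    {"delta_pos": [42, -336, 30], "turn": 0, "fingers": 1},
    {"delta_pos": [48, -384, 35], "turn": 0, "fingers": 1},
  ],
)

```text
clock: 2.9
tool_pos: [0.4212, 0.1482, 0.1405]
ee_rot: [-3.141, -0.001, -0.032]
ft_force: [0.9, -0.2, -0.0]
grip_width: 0.0937
```

```bash
python3 - <<'E'
from mv import *
plan([(.4255,.1815,.12,-.032),(.4255,.1815,.048,-.032)])
E
```

```text
t 2.9 tcp [0.4212 0.1482 0.1405] rot [-3.1414e+00 -7.0000e-04 -3.1600e-02] F [ 0.9 -0.2 -0. ] w 0.0937
(0.4255, 0.1815, 0.12, -0.032) -> [  3.2 -33.4  20.5] turn 0.02
(0.4255, 0.1815, 0.048, -0.032) -> [  3.1 -33.4  92.5] turn 0.02
```

Call:
send_rows(
  increments=[
    {"delta_pos": [3, -33, 10], "turn": 0, "fingers": 1},
    {"delta_pos": [3, -33, 35], "turn": 0, "fingers": 1},
    {"delta_pos": [3, -33, 60], "turn": 0, "fingers": 1},
    {"delta_pos": [3, -33, 80], "turn": 0, "fingers": 1},
    {"delta_pos": [3, -33, 92], "turn": 0, "fingers": 1},
    {"delta_pos": [3, -33, 92], "turn": 0, "fingers": 1},
    {"delta_pos": [3, -33, 92], "turn": 0, "fingers": -1},
    {"delta_pos": [3, -33, 92], "turn": 0, "fingers": -1},
  ],
  squeeze=40,
)

```text
clock: 3.7
tool_pos: [0.4259, 0.179, 0.0495]
ee_rot: [-3.141, -0.002, -0.032]
ft_force: [0.7, 0.0, 0.0]
grip_width: 0.0813
```

Call:
send_rows(
  increments=[
    {"delta_pos": [0, 0, 0], "turn": 0, "fingers": -1},
    {"delta_pos": [0, 0, 0], "turn": 0, "fingers": -1},
    {"delta_pos": [0, 0, 0], "turn": 0, "fingers": -1},
    {"delta_pos": [0, 0, 0], "turn": 0, "fingers": -1},
    {"delta_pos": [0, 0, 0], "turn": 0, "fingers": -1},
    {"delta_pos": [0, 0, 0], "turn": 0, "fingers": -1},
    {"delta_pos": [0, 0, -5], "turn": 0, "fingers": -1},
    {"delta_pos": [0, 0, -10], "turn": 0, "fingers": -1},
  ],
)

```text
clock: 4.5
tool_pos: [0.4252, 0.1789, 0.0587]
ee_rot: [3.142, 0.0, -0.032]
ft_force: [-0.0, 0.3, -2.4]
grip_width: 0.0194
```

Call:
send_rows(
  increments=[
    {"delta_pos": [0, 0, -20], "turn": 0, "fingers": -1},
    {"delta_pos": [0, 0, -45], "turn": 0, "fingers": -1},
    {"delta_pos": [20, 15, -60], "turn": -1, "fingers": -1},
    {"delta_pos": [45, 35, -60], "turn": -2, "fingers": -1},
    {"delta_pos": [75, 55, -60], "turn": -3, "fingers": -1},
    {"delta_pos": [105, 75, -60], "turn": -3.6, "fingers": -1},
    {"delta_pos": [125, 90, -60], "turn": -3.6, "fingers": -1},
    {"delta_pos": [125, 90, -60], "turn": -3.6, "fingers": -1},
  ],
)

```text
clock: 5.3
tool_pos: [0.5489, 0.0831, 0.1183]
ee_rot: [3.141, 0.0, 0.029]
ft_force: [-0.4, 0.2, -1.5]
grip_width: 0.0195
```

```bash
cat > shot.py <<'E'
import sys
from h import *
from mv import plan
tag=sys.argv[1]
for n in cams: cv2.imwrite(f"pics/{n}{tag}.png",r.grab_frame(n)[:,:,::-1])
E
python3 shot.py 1; python3 - <<'E'
from ov import *
from mv import plan
plan([])
s=r.get_state(); z0=s['tool_pos'][2]-.048
p=[s['tool_pos'][0],s['tool_pos'][1],s['ee_rot'][2]]
ov('1',[(SP,p,z0),(DR,[.621,.0377,-.04],.006)],'o2')
E
```

```text
t 5.4 tcp [0.5471 0.0848 0.1182] rot [-3.1415e+00  1.0000e-03  3.0300e-02] F [-0.3  0.6 -3.4] w 0.0199
```

View pics/o2_side.png

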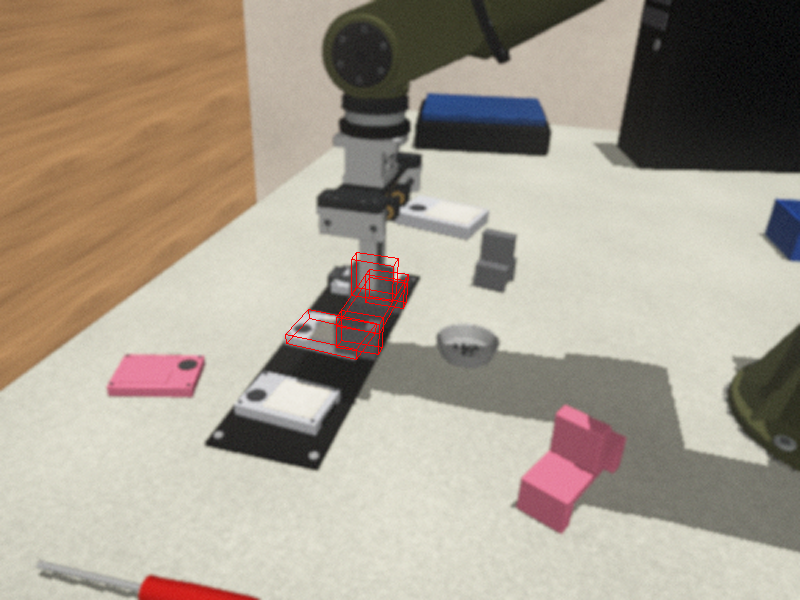

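View pics/o2_top.png

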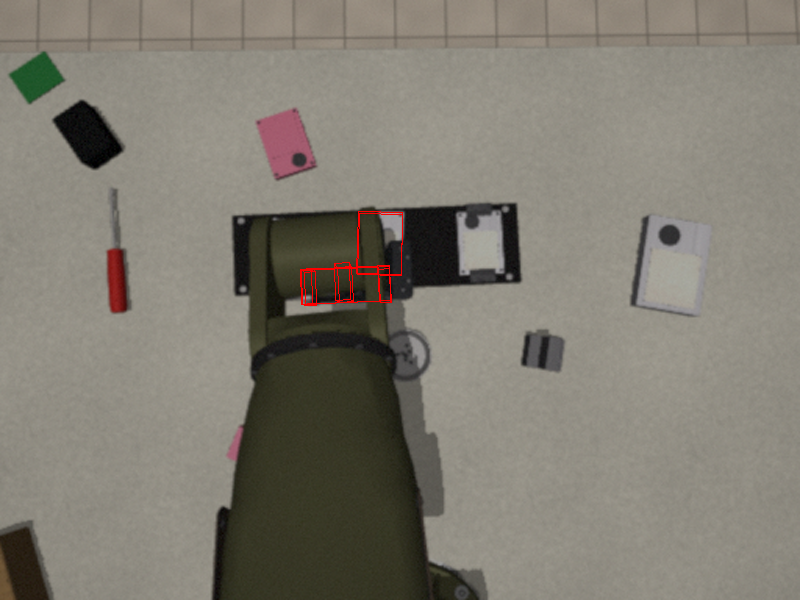

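```bash
python3 - <<'E'
from h import *
from mv import plan
im=cv2.imread('pics/side1.png'); o=cv2.imread('pics/o2_side.png')
cv2.imwrite('pics/z2.png',np.hstack([cv2.resize(cv2.resize(im,(800,600),interpolation=cv2.INTER_CUBIC)[220:380,280:440],(400,400)),cv2.resize(o[220:380,280:440],(400,400))]))
plan([(.620,.040,.1183,.0315),(.620,.040,.0565,.0315)])
E
```

```text
t 5.4 tcp [0.5471 0.0848 0.1182] rot [-3.1415e+00  1.0000e-03  3.0300e-02] F [-0.3  0.6 -3.4] w 0.0199
(0.62, 0.04, 0.1183, 0.0315) -> [71.5 47.  -0.2] turn -0.07
(0.62, 0.04, 0.0565, 0.0315) -> [71.6 47.  61.6] turn -0.07
```

View pics/z2.png

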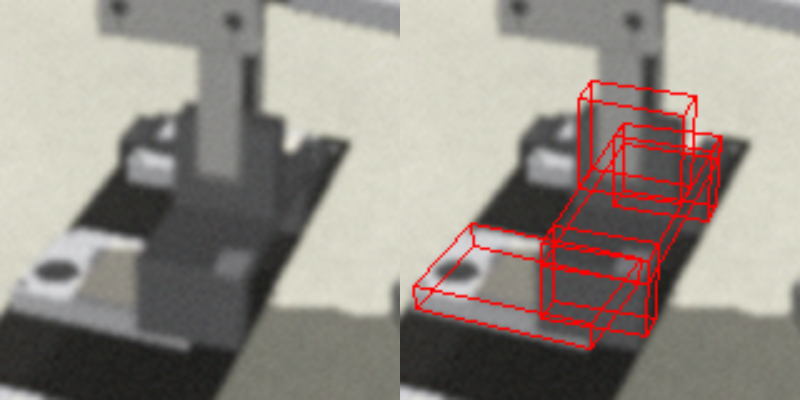

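```bash
python3 - <<'E'
from h import *
s=r.get_state(); T=s['tool_pos']; 
r.grab_frame('side'); M=r.masks_of('spacer','side')
for k in M: print(k['confidence'],k['rect'])
m=min(M,key=lambda k:abs(k['rect'][0]+k['rect'][2]/2-235))['pixels'].astype(float)
o=cv2.imread('pics/side1.png'); o[m>0,2]=255; cv2.imwrite('pics/mk.png',cv2.resize(o[130:250,170:300],(780,720))[:600])
m=cv2.GaussianBlur(m,(0,0),1)
from scipy.spatial.transform import Rotation as Ro
fb=box(-.008,.008,-.03,.03,.047,.12) # finger exclude (in block frame approx)
def S(p):
    Rm=Ro.from_euler('zxy',[p[3],p[4],p[5]]).as_matrix(); im=np.zeros((768,1024),np.uint8)
    for b in SP:
        q=(proj('side',(b-[0,0,.065])@Rm.T+[p[0],p[1],p[2]])+.5)*2-.5
        cv2.fillConvexPoly(im,np.round(cv2.convexHull(q.astype(np.float32))*16).astype(np.int32),255,cv2.LINE_AA,4)
    return cv2.GaussianBlur(cv2.resize(im,(512,384),interpolation=cv2.INTER_AREA)/255.,(0,0),1)
def cost(v,free):
    p=np.r_[T+[0,0,.018],.03,0,0]; p[free]+=np.array(v); return ((S(p)-m)**2).sum()/m.sum()
for free in([2],[0,2],[0,2,5],[0,2,4,5],[0,1,2,4,5]):
    n=len(free); sc=np.array([.01 if f<3 else .05 for f in free])
    b=minimize(cost,np.zeros(n),args=(free,),method='Nelder-Mead',options=dict(initial_simplex=np.vstack([np.zeros(n),np.diag(sc)])))
    print(free,b.x.round(4),b.fun, cost(np.zeros(n),free))
E
```

```text
0.86 [330.3, 260.0, 67.9, 82.5]
0.81 [214.4, 166.0, 43.3, 69.0]
[2] [-0.0107] 0.16515110446723044 0.3276853402785002
[0, 2] [ 0.0029 -0.0118] 0.13294299986892322 0.3276853402785002
[0, 2, 5] [ 0.0028 -0.0116 -0.0053] 0.13295083471855387 0.3276853402785002
[0, 2, 4, 5] [ 0.0025 -0.0117  0.0067 -0.0022] 0.13244265333867886 0.3276853402785002
[0, 1, 2, 4, 5] [ 0.0115 -0.0251 -0.0276 -0.0122  0.0039] 0.1176089431986891 0.3276853402785002
```

View pics/mk.png

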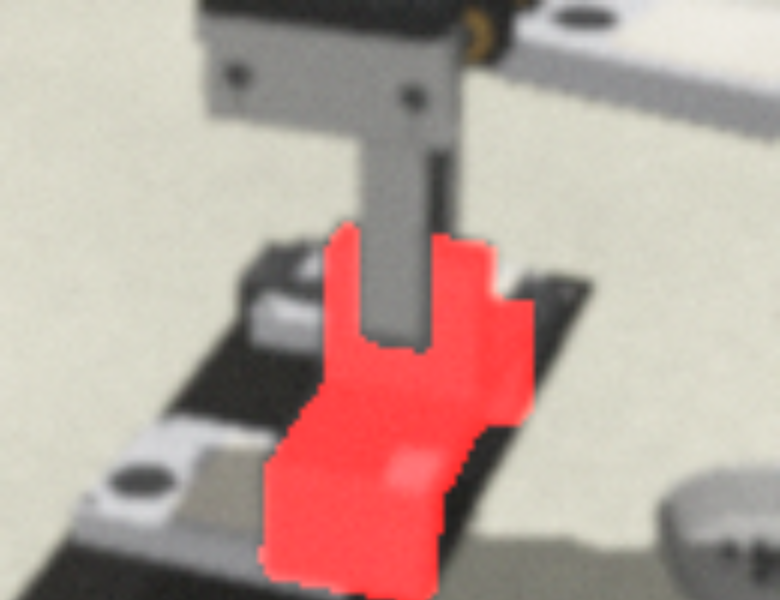

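Call:
send_rows(
  increments=[
    {"delta_pos": [24, 16, 0], "turn": 0, "fingers": -1},
    {"delta_pos": [48, 32, 0], "turn": 0, "fingers": -1},
    {"delta_pos": [66, 44, 0], "turn": 0, "fingers": -1},
    {"delta_pos": [72, 47, 0], "turn": 0, "fingers": -1},
    {"delta_pos": [72, 47, 0], "turn": 0, "fingers": -1},
    {"delta_pos": [72, 47, 5], "turn": 0, "fingers": -1},
    {"delta_pos": [72, 47, 15], "turn": 0, "fingers": -1},
    {"delta_pos": [72, 47, 15], "turn": 0, "fingers": -1},
  ],
)

```text
clock: 6.3
tool_pos: [0.6196, 0.0408, 0.1017]
ee_rot: [-3.141, 0.003, 0.032]
ft_force: [-0.4, 0.1, -3.5]
grip_width: 0.0196
```

```bash
python3 shot.py 2; python3 - <<'E'
from ov import *
from mv import plan
plan([(.620,.040,.0715,.0315)])
s=r.get_state(); z0=s['tool_pos'][2]-.058
p=[s['tool_pos'][0],s['tool_pos'][1],s['ee_rot'][2]]
ov('2',[(SP,p,z0),(DR,[.621,.0377,-.04],.006)],'o3')
o=cv2.imread('pics/o3_side.png');i=cv2.resize(cv2.imread('pics/side2.png'),(800,600),interpolation=cv2.INTER_CUBIC)
cv2.imwrite('pics/z3.png',np.hstack([cv2.resize(a[220:380,260:420],(400,400)) for a in(i,o)]))
E
```

```text
t 6.4 tcp [0.6204 0.0405 0.1031] rot [-3.1415e+00  8.0000e-04  3.1500e-02] F [-0.3 -0.2 -2.7] w 0.0196
(0.62, 0.04, 0.0715, 0.0315) -> [-0.4  0.5 31.6] turn -0.0
```

View pics/z3.png

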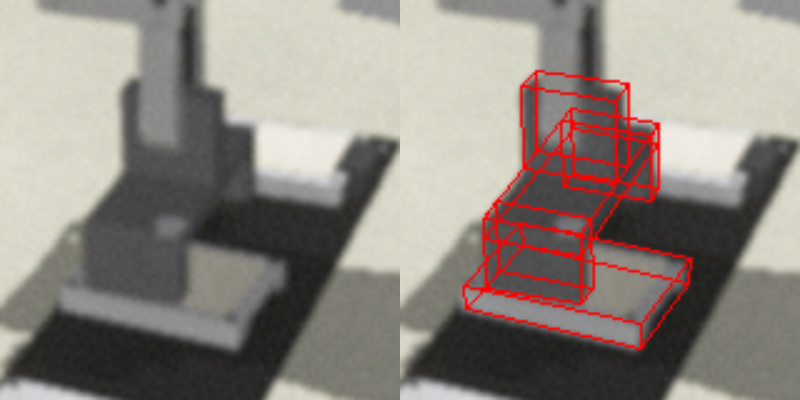

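Call:
send_rows(
  increments=[
    {"delta_pos": [0, 0, 10], "turn": 0, "fingers": -1},
    {"delta_pos": [0, 0, 20], "turn": 0, "fingers": -1},
    {"delta_pos": [0, 0, 27], "turn": 0, "fingers": -1},
    {"delta_pos": [0, 0, 32], "turn": 0, "fingers": -1},
    {"delta_pos": [0, 0, 34], "turn": 0, "fingers": -1},
    {"delta_pos": [0, 0, 35], "turn": 0, "fingers": -1},
    {"delta_pos": [0, 0, 36], "turn": 0, "fingers": -1},
    {"delta_pos": [0, 0, 36], "turn": 0, "fingers": -1},
  ],
)

```text
clock: 7.2
tool_pos: [0.6209, 0.0402, 0.0676]
ee_rot: [3.142, -0.0, 0.031]
ft_force: [-0.2, 0.1, -3.7]
grip_width: 0.0196
```

Call:
send_rows(
  increments=[
    {"delta_pos": [0, 0, 0], "turn": 0, "fingers": -1},
    {"delta_pos": [0, 0, 0.5], "turn": 0, "fingers": -1},
    {"delta_pos": [0, 0, 1], "turn": 0, "fingers": -1},
    {"delta_pos": [0, 0, 1.5], "turn": 0, "fingers": -1},
    {"delta_pos": [0, 0, 2], "turn": 0, "fingers": -1},
    {"delta_pos": [0, 0, 2.5], "turn": 0, "fingers": -1},
    {"delta_pos": [0, 0, 3], "turn": 0, "fingers": -1},
    {"delta_pos": [0, 0, 3], "turn": 0, "fingers": -1},
  ],
)

```text
clock: 8.0
tool_pos: [0.6208, 0.0402, 0.0643]
ee_rot: [3.142, 0.0, 0.031]
ft_force: [0.1, 0.2, -2.4]
grip_width: 0.0192
```

Call:
send_rows(
  increments=[
    {"delta_pos": [0, 0, 0.5], "turn": 0, "fingers": -1},
    {"delta_pos": [0, 0, 1], "turn": 0, "fingers": -1},
    {"delta_pos": [0, 0, 1.5], "turn": 0, "fingers": -1},
    {"delta_pos": [0, 0, 2], "turn": 0, "fingers": -1},
    {"delta_pos": [0, 0, 2.5], "turn": 0, "fingers": -1},
    {"delta_pos": [0, 0, 3], "turn": 0, "fingers": -1},
    {"delta_pos": [0, 0, 3.5], "turn": 0, "fingers": -1},
    {"delta_pos": [0, 0, 3.5], "turn": 0, "fingers": -1},
  ],
)

```text
clock: 8.8
tool_pos: [0.6211, 0.0402, 0.0631]
ee_rot: [3.142, -0.001, 0.031]
ft_force: [-9.0, -0.3, 19.3]
grip_width: 0.0196
```

Call:
send_rows(
  increments=[
    {"delta_pos": [0, 0, -4], "turn": 0, "fingers": -1},
    {"delta_pos": [0, 0, -4], "turn": 0, "fingers": -1},
    {"delta_pos": [0, 7, -4], "turn": 0, "fingers": -1},
    {"delta_pos": [0, 15, -4], "turn": 0, "fingers": -1},
    {"delta_pos": [0, 23, -4], "turn": 0, "fingers": -1},
    {"delta_pos": [0, 31, -4], "turn": 0, "fingers": -1},
    {"delta_pos": [0, 39, -4], "turn": 0, "fingers": -1},
    {"delta_pos": [0, 47, -4], "turn": 0, "fingers": -1},
  ],
)

```text
clock: 9.6
tool_pos: [0.6223, -0.0075, 0.0649]
ee_rot: [-3.142, 0.0, 0.031]
ft_force: [0.5, 0.8, -3.5]
grip_width: 0.0197
```

Call:
send_rows(
  increments=[
    {"delta_pos": [0, 5, 0], "turn": 0, "fingers": -1},
    {"delta_pos": [0, 9, 0], "turn": 0, "fingers": -1},
    {"delta_pos": [0, 12, 0], "turn": 0, "fingers": -1},
    {"delta_pos": [0, 14, 0], "turn": 0, "fingers": -1},
    {"delta_pos": [0, 15, 0], "turn": 0, "fingers": -1},
    {"delta_pos": [0, 16, 0], "turn": 0, "fingers": -1},
    {"delta_pos": [0, 17, 0], "turn": 0, "fingers": -1},
    {"delta_pos": [0, 17, 0], "turn": 0, "fingers": -1},
  ],
)

```text
clock: 10.4
tool_pos: [0.6228, -0.0222, 0.0652]
ee_rot: [-3.139, -0.0, 0.032]
ft_force: [-1.3, 10.4, -1.3]
grip_width: 0.0196
```

```bash
python3 shot.py 3; python3 - <<'E'
from ov import *
from mv import plan
plan([])
s=r.get_state(); 
p=[s['tool_pos'][0],s['tool_pos'][1],s['ee_rot'][2]]
ov('3',[(SP,p,.008),(DR,[p[0]-.0003,p[1]+.012,.0315],.006)],'o4')
o=cv2.imread('pics/o4_side.png');i=cv2.resize(cv2.imread('pics/side3.png'),(800,600),interpolation=cv2.INTER_CUBIC)
cv2.imwrite('pics/z4.png',np.hstack([cv2.resize(a[220:380,280:440],(400,400)) for a in(i,o)]))
E
```

```text
t 10.5 tcp [ 0.6228 -0.0221  0.0652] rot [-3.1394e+00 -1.0000e-04  3.1700e-02] F [-1.5 10.  -0.7] w 0.0197
```

View pics/z4.png

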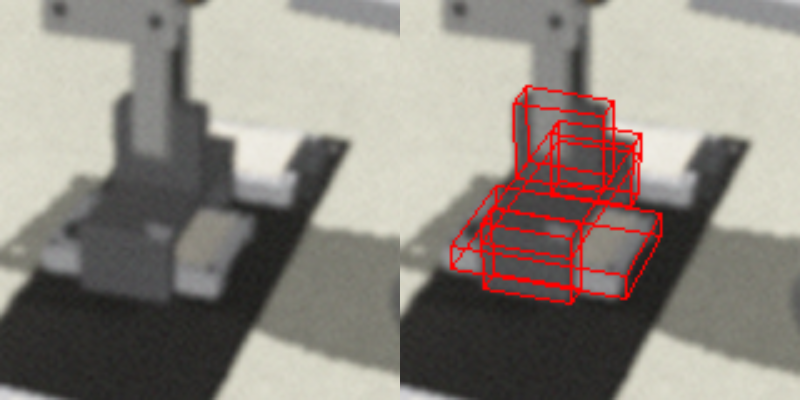

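```bash
python3 - <<'E'
from mv import *
plan([(.6225,-.018,.0652,.0315),(.6225,-.018,.112,.0315),(.6145,.192,.112,.0315),(.6145,.192,.066,.0315)])
E
```

```text
t 10.5 tcp [ 0.6228 -0.0221  0.0652] rot [-3.1394e+00 -1.0000e-04  3.1700e-02] F [-1.5 10.  -0.7] w 0.0197
(0.6225, -0.018, 0.0652, 0.0315) -> [-0.2 -4.1  0. ] turn 0.01
(0.6225, -0.018, 0.112, 0.0315) -> [ -0.2  -4.2 -46.8] turn 0.01
(0.6145, 0.192, 0.112, 0.0315) -> [  -1.5 -214.4  -46.3] turn 0.01
(0.6145, 0.192, 0.066, 0.0315) -> [  -1.6 -214.3   -0.3] turn 0.01
```

Call:
send_rows(
  increments=[
    {"delta_pos": [0, -6, 0], "turn": 0, "fingers": -1},
    {"delta_pos": [0, -6, -20], "turn": 0, "fingers": -1},
    {"delta_pos": [0, -6, -46], "turn": 0, "fingers": -1},
    {"delta_pos": [0, -20, -50], "turn": 0, "fingers": -1},
    {"delta_pos": [0, -60, -50], "turn": 0, "fingers": -1},
    {"delta_pos": [-1, -105, -50], "turn": 0, "fingers": -1},
    {"delta_pos": [-1, -150, -50], "turn": 0, "fingers": -1},
    {"delta_pos": [-1, -190, -50], "turn": 0, "fingers": -1},
  ],
)

```text
clock: 11.3
tool_pos: [0.615, 0.1691, 0.1139]
ee_rot: [3.141, 0.001, 0.032]
ft_force: [0.4, -0.9, -3.1]
grip_width: 0.02
```

Call:
send_rows(
  increments=[
    {"delta_pos": [0, -20, 0], "turn": 0, "fingers": -1},
    {"delta_pos": [0, -26, 0], "turn": 0, "fingers": -1},
    {"delta_pos": [0, -26, 0], "turn": 0, "fingers": -1},
    {"delta_pos": [0, -26, 0], "turn": 0, "fingers": -1},
    {"delta_pos": [0, -26, 5], "turn": 0, "fingers": -1},
    {"delta_pos": [0, -26, 10], "turn": 0, "fingers": -1},
    {"delta_pos": [0, -26, 10], "turn": 0, "fingers": -1},
    {"delta_pos": [0, -26, 10], "turn": 0, "fingers": -1},
  ],
)

```text
clock: 12.1
tool_pos: [0.6151, 0.1918, 0.1047]
ee_rot: [3.142, 0.0, 0.031]
ft_force: [-0.2, 0.1, -2.4]
grip_width: 0.0202
```

```bash
python3 shot.py 4; python3 - <<'E'
from ov import *
from mv import plan
plan([(.6145,.192,.0655,.0315)])
s=r.get_state(); 
p=[s['tool_pos'][0],s['tool_pos'][1],s['ee_rot'][2]]
ov('4',[(SP,p,s['tool_pos'][2]-.057),(DR,[.626,-.0101,.0315],.006),(DR,[.6135,.190,-.045],.006)],'o5')
E
```

```text
t 12.2 tcp [0.6153 0.192  0.1051] rot [-3.1415e+00 -3.0000e-04  3.0900e-02] F [-0.2  0.1 -2.5] w 0.0197
(0.6145, 0.192, 0.0655, 0.0315) -> [-0.8 -0.  39.6] turn -0.03
```

View pics/o5_side.png

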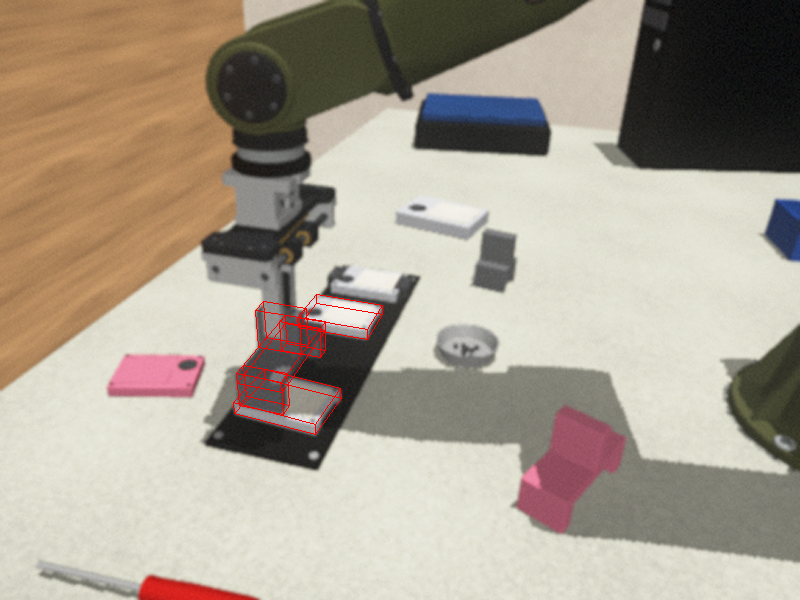

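View pics/o5_top.png

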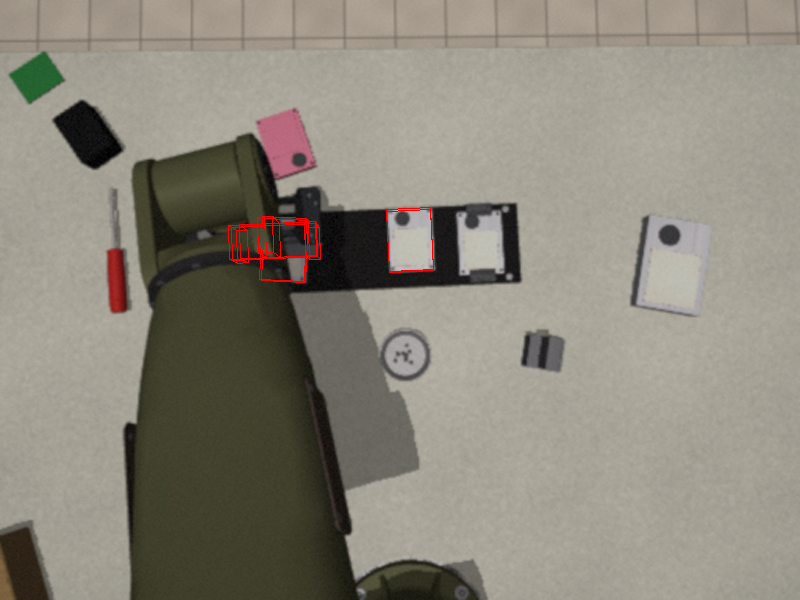

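```bash
sed -e "s/^G=.*/G={'fixed':[.619,-.122,.03],'middle':[.626,-.0101,.03]}/" m2.py > m3.py; python3 m3.py 4
```

```text
fixed ['top'] (array([ 0.62185871, -0.12438768, -0.001454  ]), np.float64(0.028733715061437015))
middle ['top'] (array([ 0.63252824, -0.0107759 ,  0.0446798 ]), np.float64(0.11716705055328534))
middle ['side'] (array([ 0.63191135, -0.0081674 ,  0.01965333]), np.float64(0.14841896866246249))
middle ['side', 'top'] (array([ 0.63269344, -0.00982227,  0.04081266]), np.float64(0.2692248730212436))
```

Call:
send_rows(
  increments=[
    {"delta_pos": [0, 0, 10], "turn": 0, "fingers": -1},
    {"delta_pos": [0, 0, 20], "turn": 0, "fingers": -1},
    {"delta_pos": [0, 0, 28], "turn": 0, "fingers": -1},
    {"delta_pos": [0, 0, 34], "turn": 0, "fingers": -1},
    {"delta_pos": [0, 0, 37], "turn": 0, "fingers": -1},
    {"delta_pos": [0, 0, 39], "turn": 0, "fingers": -1},
    {"delta_pos": [0, 0, 40], "turn": 0, "fingers": -1},
    {"delta_pos": [0, 0, 40], "turn": 0, "fingers": -1},
  ],
)

```text
clock: 13.0
tool_pos: [0.6152, 0.1922, 0.0651]
ee_rot: [-3.142, -0.0, 0.031]
ft_force: [-0.4, -0.5, -3.0]
grip_width: 0.0197
```

Call:
send_rows(
  increments=[
    {"delta_pos": [0, 5, 0], "turn": 0, "fingers": -1},
    {"delta_pos": [0, 13, 0], "turn": 0, "fingers": -1},
    {"delta_pos": [0, 21, 0], "turn": 0, "fingers": -1},
    {"delta_pos": [0, 29, 0], "turn": 0, "fingers": -1},
    {"delta_pos": [0, 37, 0], "turn": 0, "fingers": -1},
    {"delta_pos": [0, 45, 0], "turn": 0, "fingers": -1},
    {"delta_pos": [0, 51, 0], "turn": 0, "fingers": -1},
    {"delta_pos": [0, 57, 0], "turn": 0, "fingers": -1},
  ],
)

```text
clock: 13.8
tool_pos: [0.617, 0.1346, 0.065]
ee_rot: [-3.141, -0.0, 0.031]
ft_force: [0.8, 1.0, -2.1]
grip_width: 0.0198
```

Call:
send_rows(
  increments=[
    {"delta_pos": [0, 6, 0], "turn": 0, "fingers": -1},
    {"delta_pos": [0, 12, 0], "turn": 0, "fingers": -1},
    {"delta_pos": [0, 18, 0], "turn": 0, "fingers": -1},
    {"delta_pos": [0, 24, 0], "turn": 0, "fingers": -1},
    {"delta_pos": [0, 30, 0], "turn": 0, "fingers": -1},
    {"delta_pos": [0, 35, 0], "turn": 0, "fingers": -1},
    {"delta_pos": [0, 38, 0], "turn": 0, "fingers": -1},
    {"delta_pos": [0, 40, 0], "turn": 0, "fingers": -1},
  ],
)

```text
clock: 14.6
tool_pos: [0.6182, 0.0949, 0.0649]
ee_rot: [3.142, 0.0, 0.031]
ft_force: [0.1, 1.3, -2.4]
grip_width: 0.0196
```

```bash
python3 shot.py 5; python3 - <<'E'
from ov import *
from mv import plan
plan([])
s=r.get_state(); 
p=[s['tool_pos'][0],s['tool_pos'][1],s['ee_rot'][2]]
ov('5',[(SP,p,s['tool_pos'][2]-.057),(DR,[.626,-.0101,.0315],.006),(DR,[p[0],p[1]+.012,.0315],.006)],'o6')
o=cv2.imread('pics/o6_side.png');i=cv2.resize(cv2.imread('pics/side5.png'),(800,600),interpolation=cv2.INTER_CUBIC)
cv2.imwrite('pics/z6.png',np.hstack([cv2.resize(a[260:420,260:420],(400,400)) for a in(i,o)]))
E
```

```text
t 14.7 tcp [0.6181 0.0949 0.0649] rot [3.1413e+00 2.0000e-04 3.0900e-02] F [ 0.  -0.8 -2.7] w 0.0198
```

View pics/z6.png

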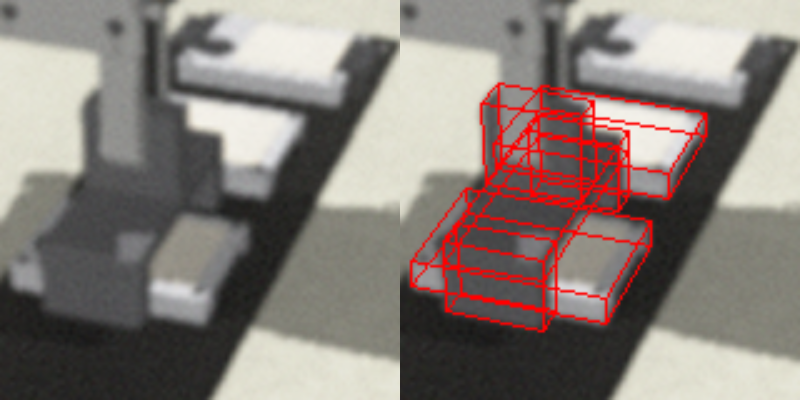

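Call:
send_rows(
  increments=[
    {"delta_pos": [0, 1, 0], "turn": 0, "fingers": -1},
    {"delta_pos": [0, 2, 0], "turn": 0, "fingers": -1},
    {"delta_pos": [0, 3, 0], "turn": 0, "fingers": -1},
    {"delta_pos": [0, 4, 0], "turn": 0, "fingers": -1},
    {"delta_pos": [0, 5, 0], "turn": 0, "fingers": -1},
    {"delta_pos": [0, 6, 0], "turn": 0, "fingers": -1},
    {"delta_pos": [0, 6.5, 0], "turn": 0, "fingers": -1},
    {"delta_pos": [0, 6.5, 0], "turn": 0, "fingers": -1},
  ],
)

```text
clock: 15.5
tool_pos: [0.6184, 0.0885, 0.065]
ee_rot: [3.141, -0.0, 0.031]
ft_force: [0.0, -0.7, -2.8]
grip_width: 0.0197
```

```bash
python3 - <<'E'
from h import *
from mv import plan
plan([])
E
python3 shot.py 6; python3 - <<'E'
from ov import *
s=r.get_state(); 
p=[s['tool_pos'][0],s['tool_pos'][1],s['ee_rot'][2]]
ov('6',[(SP,p,s['tool_pos'][2]-.057),(DR,[.626,-.0101,.0315],.006),(DR,[p[0],p[1]+.012,.0315],.006)],'o7')
o=cv2.imread('pics/o7_side.png');i=cv2.resize(cv2.imread('pics/side6.png'),(800,600),interpolation=cv2.INTER_CUBIC)
cv2.imwrite('pics/z7.png',np.hstack([cv2.resize(a[260:420,260:420],(400,400)) for a in(i,o)]))
E
```

```text
t 15.5 tcp [0.6184 0.0885 0.065 ] rot [ 3.1415e+00 -1.0000e-04  3.1000e-02] F [ 0.  -0.7 -2.8] w 0.0197
```

View pics/z7.png

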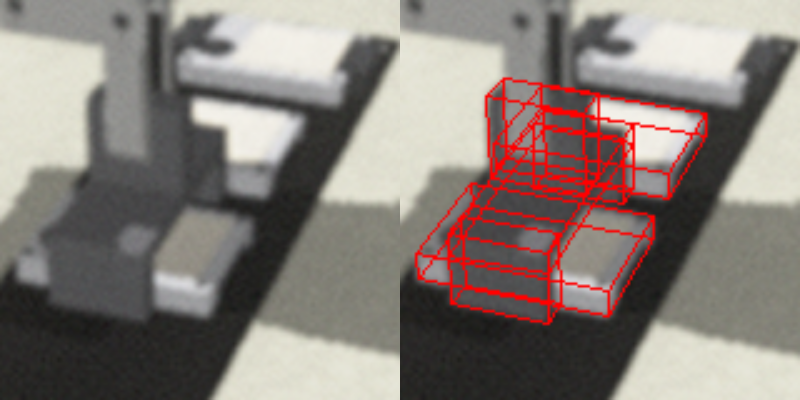

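View pics/o7_top.png

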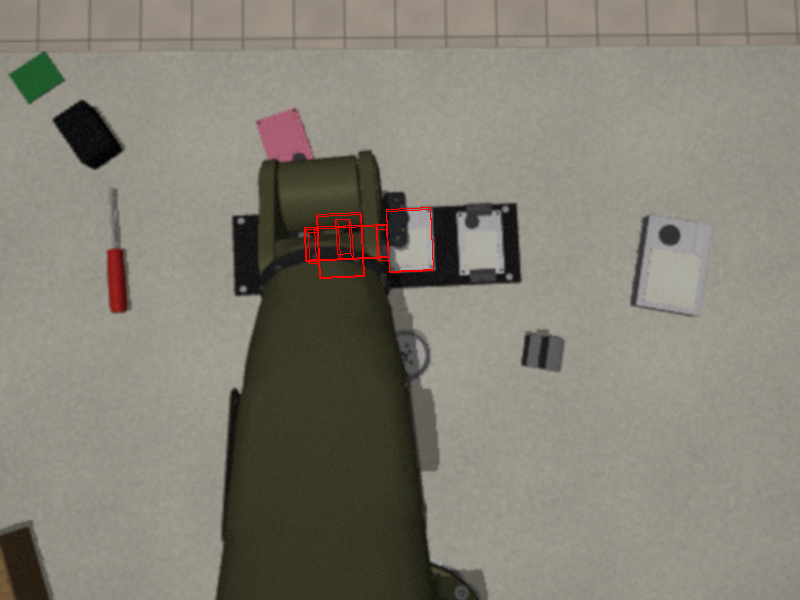

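Call:
send_rows(
  increments=[
    {"delta_pos": [0, -4, 0], "turn": 0, "fingers": -1},
    {"delta_pos": [0, -5, 0], "turn": 0, "fingers": -1},
    {"delta_pos": [0, -5, -15], "turn": 0, "fingers": -1},
    {"delta_pos": [0, -5, -40], "turn": 0, "fingers": -1},
    {"delta_pos": [-10, -10, -55], "turn": 0, "fingers": -1},
    {"delta_pos": [-45, -30, -55], "turn": 0, "fingers": -1},
    {"delta_pos": [-85, -50, -55], "turn": 0, "fingers": -1},
    {"delta_pos": [-120, -70, -55], "turn": 0, "fingers": -1},
  ],
)

```text
clock: 16.4
tool_pos: [0.4947, 0.1554, 0.121]
ee_rot: [-3.141, -0.001, 0.031]
ft_force: [0.8, 1.4, -2.8]
grip_width: 0.0202
```

```bash
python3 - <<'E'
from mv import *
plan([(.43,.178,.12,0),(.43,.178,.06,0)])
E
```

```text
t 16.4 tcp [0.4947 0.1554 0.121 ] rot [-3.1413e+00 -1.0000e-03  3.0800e-02] F [ 0.8  1.4 -2.8] w 0.0202
(0.43, 0.178, 0.12, 0) -> [-64.  -24.6   1. ] turn 1.76
(0.43, 0.178, 0.06, 0) -> [-64.  -24.6  61. ] turn 1.76
```

Call:
send_rows(
  increments=[
    {"delta_pos": [-30, -12, 0], "turn": 0, "fingers": -1},
    {"delta_pos": [-55, -22, 0], "turn": 0, "fingers": -1},
    {"delta_pos": [-64, -25, 10], "turn": 0, "fingers": -1},
    {"delta_pos": [-64, -25, 30], "turn": 0, "fingers": -1},
    {"delta_pos": [-64, -25, 45], "turn": 0, "fingers": -1},
    {"delta_pos": [-64, -25, 55], "turn": 0, "fingers": -1},
    {"delta_pos": [-64, -25, 59], "turn": 0, "fingers": -1},
    {"delta_pos": [-64, -25, 60], "turn": 0, "fingers": -1},
  ],
)

```text
clock: 17.2
tool_pos: [0.4318, 0.1778, 0.0599]
ee_rot: [3.142, 0.0, 0.031]
ft_force: [0.6, 0.1, -3.0]
grip_width: 0.02
```

Call:
send_rows(
  increments=[
    {"delta_pos": [0, 0, 0.5], "turn": 0, "fingers": -1},
    {"delta_pos": [0, 0, 1], "turn": 0, "fingers": -1},
    {"delta_pos": [0, 0, 1.5], "turn": 0, "fingers": -1},
    {"delta_pos": [0, 0, 2], "turn": 0, "fingers": -1},
    {"delta_pos": [0, 0, 2.5], "turn": 0, "fingers": -1},
    {"delta_pos": [0, 0, 3], "turn": 0, "fingers": -1},
    {"delta_pos": [0, 0, 3.5], "turn": 0, "fingers": -1},
    {"delta_pos": [0, 0, 3.5], "turn": 0, "fingers": -1},
  ],
)

```text
clock: 18.0
tool_pos: [0.4316, 0.1779, 0.0571]
ee_rot: [-3.142, -0.0, 0.031]
ft_force: [-3.0, -1.9, 6.8]
grip_width: 0.0196
```

Call:
send_rows(
  increments=[
    {"delta_pos": [0, 0, -0.5], "turn": 0, "fingers": 0.2},
    {"delta_pos": [0, 0, -0.5], "turn": 0, "fingers": 0.2},
    {"delta_pos": [0, 0, -0.5], "turn": 0, "fingers": 0.2},
    {"delta_pos": [0, 0, -0.5], "turn": 0, "fingers": 0.2},
    {"delta_pos": [0, 0, -0.5], "turn": 0, "fingers": 0.2},
    {"delta_pos": [0, 0, -0.5], "turn": 0, "fingers": 0.2},
    {"delta_pos": [0, 0, -5], "turn": 0, "fingers": 0.2},
    {"delta_pos": [0, 0, -15], "turn": 0, "fingers": 0.2},
  ],
)

```text
clock: 18.8
tool_pos: [0.4311, 0.1778, 0.0715]
ee_rot: [3.141, 0.001, 0.031]
ft_force: [0.4, -0.3, -0.0]
grip_width: 0.0565
```

Call:
send_rows(
  increments=[
    {"delta_pos": [0, 0, -20], "turn": 0, "fingers": 0.2},
    {"delta_pos": [0, 0, -45], "turn": 0, "fingers": 0.2},
    {"delta_pos": [0, 0, -75], "turn": 0, "fingers": 0.2},
    {"delta_pos": [0, 20, -90], "turn": 0, "fingers": 0.2},
    {"delta_pos": [-10, 60, -90], "turn": 0, "fingers": 0.2},
    {"delta_pos": [-15, 105, -90], "turn": 0, "fingers": 0.2},
    {"delta_pos": [-20, 150, -90], "turn": 0, "fingers": 0.2},
    {"delta_pos": [-25, 195, -90], "turn": 0, "fingers": 0.2},
  ],
)

```text
clock: 19.6
tool_pos: [0.4122, -0.0193, 0.1625]
ee_rot: [3.141, -0.001, 0.032]
ft_force: [1.0, -0.1, 0.3]
grip_width: 0.0568
```

Call:
send_rows(
  increments=[
    {"delta_pos": [-5, 45, 0], "turn": 0, "fingers": 0.2},
    {"delta_pos": [-10, 90, 0], "turn": 0, "fingers": 0.2},
    {"delta_pos": [-15, 135, 0], "turn": 0, "fingers": 0.2},
    {"delta_pos": [-20, 180, 0], "turn": 0, "fingers": 0.2},
    {"delta_pos": [-25, 220, 0], "turn": 0, "fingers": 0.2},
    {"delta_pos": [-25, 240, 0], "turn": 0, "fingers": 0.2},
    {"delta_pos": [-25, 240, 0], "turn": 0, "fingers": 0.2},
    {"delta_pos": [-25, 240, 0], "turn": 0, "fingers": 0.2},
  ],
)

```text
clock: 20.4
tool_pos: [0.3949, -0.2581, 0.1618]
ee_rot: [-3.141, -0.0, 0.031]
ft_force: [0.1, 0.4, -0.3]
grip_width: 0.0563
```

```bash
python3 shot.py 7; python3 - <<'E'
from ov import *
from mv import plan
plan([])
ov('7',[(SP,[.4316,.1779,.031],0),(DR,[.626,-.0102,.0315],.006),(DR,[.6184,.1005,.0315],.006),(DR,[.6194,-.122,.0315],.006)],'o8')
M={}
for l,b,z,p0 in(("middle_drive",DR,.006,[.626,-.0102,.03]),("end_drive",DR,.006,[.6184,.1005,.03]),("spacer",SP,0,[.4316,.1779,.03])):
    for n in cams:
        ks=r.masks_of(l,n); c=proj(n,[[p0[0],p0[1],z+.02]])[0]
        k=min(ks,key=lambda k:abs(k['rect'][0]+k['rect'][2]/2-c[0])+abs(k['rect'][1]+k['rect'][3]/2-c[1])) if ks else None
        if k: print(l,n,k['confidence'],fit({n:k['pixels']},b,p0,z))
E
```

```text
t 20.5 tcp [ 0.3952 -0.2574  0.1618] rot [ 3.1416e+00 -3.0000e-04  3.2100e-02] F [ 0.1  0.4 -0.5] w 0.0565
middle_drive side 0.71 (array([ 0.62796919, -0.00975439,  0.0479591 ]), np.float64(0.028123531229154824))
middle_drive top 0.65 (array([ 0.62459726, -0.01034018,  0.03232194]), np.float64(0.006061863304699474))
end_drive side 0.9 (array([0.61875206, 0.10147615, 0.03785926]), np.float64(0.008331254504921))
end_drive top 0.77 (array([0.61602609, 0.09976396, 0.03750186]), np.float64(0.012032175796588045))
spacer side 0.77 (array([0.4337871 , 0.17955968, 0.04363432]), np.float64(0.014827108610626876))
spacer top 0.56 (array([0.4307945 , 0.17654998, 0.01891791]), np.float64(0.008352811877874398))
```

View pics/o8_top.png

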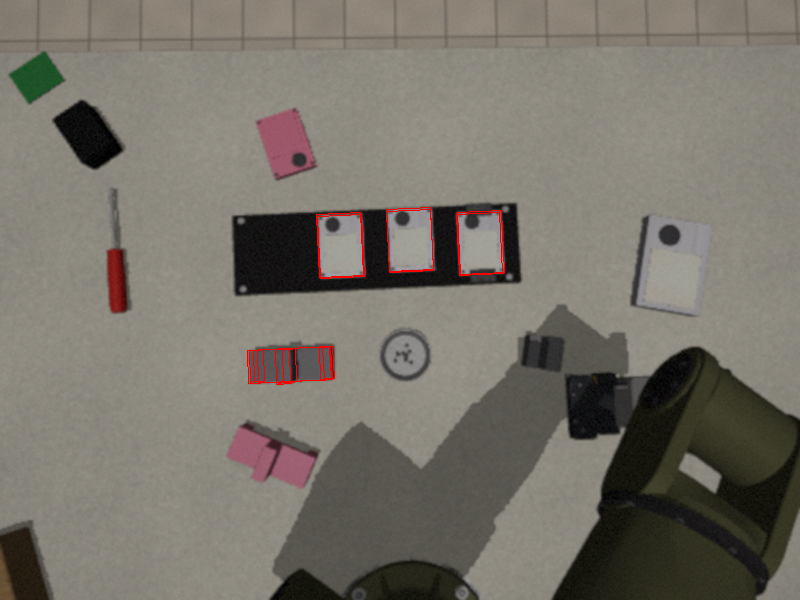

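View pics/o8_side.png

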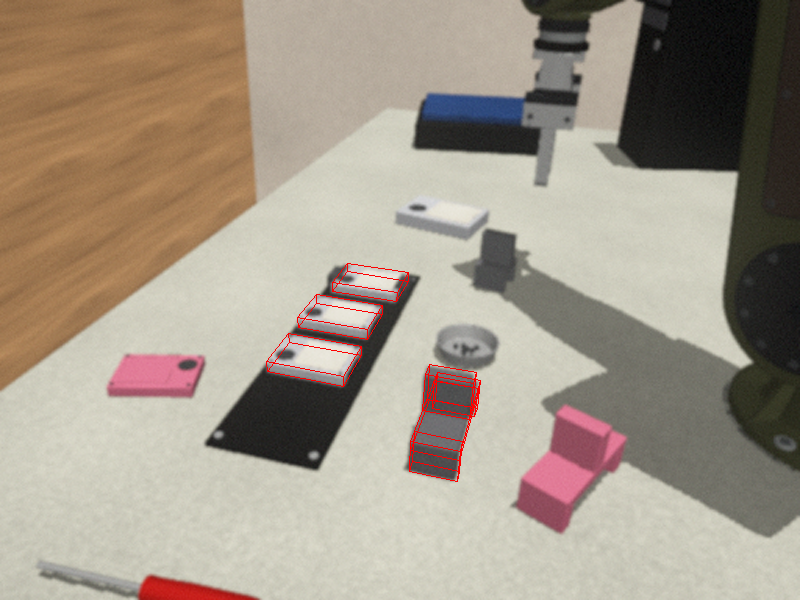

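All three drives sit in line with centres about 110–112 mm apart. The block stands upright on the counter, and the arm is clear. I'm handing the job in.

```bash
python3 -c "
from cell import r
print(r.close_job())"
```

```text
the job is handed in; nothing more can be done
None
```

The job is done and handed in at about 21 s of the 53 s allowed; the hand-in gives no verdict.

I set the grey wide block astride the middle drive and drew the drive in until the block met the clamped one (about 10 N). I then stepped the block to the end drive and drew that up to the middle one. Finally I stood the block on the bare counter, off the plate, and moved the arm clear.

**Last checks, from both cameras:**

| Item | Measured | Allowed |
|---|---|---|
| Clamped to middle drive, centres | about 112 mm | 98–122 mm |
| Middle to end drive, centres | about 110–111 mm | 98–122 mm |
| Drives off the line | about 10 mm at most | 25 mm |
| Drive angles to the clamped drive | within 0.02 rad | 0.2 rad |

The block is upright about 19 cm from the row, and neither pink look-alike was touched.

**What disagreed or was left unconfirmed:**
- **Grasp height:** the lift began before the fingers had fully closed, so the block sat about 9 mm lower in the fingers than planned. I found this in the side view and corrected it with a touch-down on the plate.
- **Second draw:** I stopped it by position, with no measured contact force, so as not to push the loose middle drive. The block may have stopped a millimetre or so short of touching it.
- **Camera spread:** the two cameras' fits differ by up to 3 mm. A separate brightness-based fit put the middle drive about 6 mm further off line than the mask fit and the outline overlay. Even that reading is within limits.

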